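# Index the module test table by one hole

### The job

Bring the next module under the test probe: with a fingertip press the spring plunger of the round indexing table right in and, with it in, push the table round anticlockwise (seen from above) to the very next hole of its index ring, where the plunger must spring fully out again and lock the table. Do not turn it past that hole; leave the modules sitting in their nests, and pick up or disturb nothing else on the bench.

Things in the scene. Friction and masses are not known exactly. Their poses are not given: they have to be found in the camera images.
- table_axis (a point): centre of the top face of the round aluminium indexing table (190 mm diameter, top face 66 mm above the bench), on its vertical turning axis; the table stands on a fixed grey round base of 330 mm diameter, of any yaw; this point's x axis keeps to the base and points to where the plunger is while joint turntable reads 0
- plunger_top (a point): centre of the flat top of the black plunger cap (32 mm diameter, 8 mm thick, standing 106 mm above the bench when out), 138 mm from the turning axis, on a lug that sticks out of the table's rim and turns with it; it moves with the cap. The cap is pressed straight down
- tab_top (a point): middle of the top edge of the upright push tab on the same lug, 136 mm above the bench, so 30 mm above the cap when that is out. The tab is a flat aluminium plate 34 mm long in the radial direction and 6 mm thick; it stands beside the cap on its anticlockwise side, with its near face 18 mm from the cap's centre (2 mm clear of the cap's edge) and its middle 21 mm. A fingertip on the cap pushes against that face to turn the table anticlockwise
- turntable (a joint): angle of the table in rad, 0 at the start (locked in a hole), growing anticlockwise seen from above. The index ring below the table has eight equally spaced holes (11 mm wide notches open to the rim), so the next one anticlockwise is at 0.785; when locked there is about 0.01 rad of play. The table turns with light friction (about 1 to 2 N at the tab) and stays where it is left; it can be turned only while the plunger is in
- plunger (a joint): how far the plunger is pressed in, in m: 0 fully out (locked when it is at a hole), 0.012 fully in. It frees the table from about 0.0085. A spring pushes it out with 3 N when out and 8 N when fully in. Between holes its 9 mm round key slides under the ring (reading about 0.0085), and it snaps out by itself when it is within about 0.02 rad of a hole, stopping the table
- module0_mid (a point): aluminium sensor module, a 30 x 30 mm block 20 mm high with a black round plug on top, 60 g, loose in its nest; this point is its centre; the next to be tested, one place (45 degrees) short of the probe
- module1_mid (a point): aluminium sensor module, a 30 x 30 mm block 20 mm high with a black round plug on top, 60 g, loose in its nest; this point is its centre; now under the probe
- module2_mid (a point): aluminium sensor module, a 30 x 30 mm block 20 mm high with a black round plug on top, 60 g, loose in its nest; this point is its centre; two places short of the probe
- nest0 (a point): where the centre of module 0 lies when it sits in its nest (a square of black ridges 5 mm high, inside 32 mm, 68 mm from the axis); turns with the table
- nest1 (a point): where the centre of module 1 lies when it sits in its nest (a square of black ridges 5 mm high, inside 32 mm, 68 mm from the axis); turns with the table
- nest2 (a point): where the centre of module 2 lies when it sits in its nest (a square of black ridges 5 mm high, inside 32 mm, 68 mm from the axis); turns with the table
- meter: orange hand-held meter lying on the bench, 150 x 76 x 32 mm; origin at the centre of its underside; bystander
- screw_jar: glass jar with a lid, 52 mm diameter, 62 mm high; origin at the centre of its underside; bystander
- screwdriver: screwdriver lying on the bench, about 200 mm long; bystander

How it is judged:
On the way, in this order (a step that is already met when the one before it is completed fails the run):
1. the plunger is pressed in while the table is still at its first hole (value of joint plunger above 0.007 m and value of joint turntable between -0.2 and 0.2 rad), for 0.05 s.
2. the table stands at the next hole anticlockwise and the plunger has sprung out into it (value of joint turntable between 0.7554 and 0.8154 rad and value of joint plunger below 0.002 m), for 0.2 s.
At the end, for the whole second after the job is handed in: the table is at rest within 0.03 rad of the next hole anticlockwise (0.785), the plunger is out to within 2 mm, and the three modules sit in their nests (centres within 8 mm) (all of step 2 and velocity of joint turntable between -0.05 and 0.05 rad/s and distance between module0_mid and nest0 below 0.008 m and distance between module1_mid and nest1 below 0.008 m and distance between module2_mid and nest2 below 0.008 m); the robot touches nothing.
It fails at once if the table is turned more than 0.12 rad past the next hole (value of joint turntable above 0.9054 rad).
It fails at once if a module is lifted or knocked out of its nest (distance between module0_mid and nest0 above 0.012 m or distance between module1_mid and nest1 above 0.012 m or distance between module2_mid and nest2 above 0.012 m).
It fails at once if the meter, jar or screwdriver is moved by more than 20 mm (distance of any of meter, screw_jar, screwdriver from where it was at the start of the episode above 0.02 m).
It also fails if it takes over 38 s, if anything falls off the work surface, if the arm or the gripper's body presses on something with over 40 N, if the wrist force passes 120 N, or if a joint passes its speed limit or range.

### The arm

A 6-joint arm with a two-finger parallel gripper is mounted at the origin on the work surface. World frame = base frame: x ahead of the robot, y to its left, z up, the work surface at z = 0. Lengths are in m, angles in rad, forces in N, time in s.
With the tool pointing down it reaches from about 0.25 to 0.725 m from the base axis. Payload 4 kg.
Tool frame: the origin (TCP) lies at the very end of the fingers, on their centre line; the grasp point (between the pads) lies 19 mm behind it; z points along the fingers, y is the line along which they close (so a half turn about z gives the same grasp; the last joint's range is limited). The gripper opens to 85 mm and grips with 20 to 120 N. Pads are 22 mm wide; open, the fingers measure 114 mm over their backs; the gripper's body (76 mm by 85 mm) begins 54 mm behind the grasp point. The pads swing forward as they close: fully open they stand 13 mm farther back than shut.
Start: joints at [1.179, 0.241, 0.005, 1.335, 0, 1.571], TCP at [0.191, 0.462, 0.196] pointing down, gripper open.
Joint ranges: [-2.72, 2.72], [-1.05, 1.87], [-1.09, 1.28], [-1.99, 2.15], [-1.42, 1.44], [-3.14, 3.14]. Speed limits (rad/s): [2.79, 2.79, 3.14, 3.14, 3.14, 3.14].

### API

Orientations are given as a unit quaternion [x, y, z, w].
In Python, from workcell import bot, vision, workorder, boxes_of gives the robot as it stands.
- The arm moves only by the tool send_rows, never from a script. Its argument "motion" is text: rows parted by semicolons, each of 5 numbers parted by spaces: the closure, from -1 (fully open) to 1 (shut), so that 0 is half open, then the shift along the tool's x, y, z in cm, then the turn about the tool's z in rad. In form: claw x y z twist; .... A call has 1 to 5 rows; each row is the pose to reach, as a shift and turn from the pose commanded when the call began, along the tool's axes at that moment; what a row does not reach only later rows make up. A row lasts 1/10 s, in which the tool goes at most 50 mm and 8.59 degrees, less where a joint would pass 70% of its speed; a pose out of reach is approached as far as the arm can. A call with a gripper value outside its range is refused whole. The fingers move at their own pace and stop on an object; the grip force is fixed at half the most. Time passes only in rows, so rows that repeat a pose let the fingers close. It gives the time, the measured TCP pose, the force, the opening and the grip force at its end, in the units of the state.
- bot.get_obs(): the state, without advancing time (a new reading comes with each control period).
- vision.camera(name): name is "side" or "top" or "wrist"; returns the picture (420x560x3 uint8, red, green, blue); there is no depth.
- vision.camera_model(name): a dict with "fov_y" (degrees; the focal length in pixels is half the picture's height over the tangent of half this angle, whatever the lens; pixels are square), "cx", "cy" (the principal point, pixels), "k1" (the pictures are not rectified: a ray, as slopes to the right and down, at radius r is drawn at 1 + k1 r^2 times it, then the intrinsics apply), "world_from_camera" (4x4, takes a point from camera to world coordinates); the wrist camera has in their place "hand_eye" (4x4, takes a point from camera to tool coordinates, whose origin is the TCP and whose axes are the flange's). Camera axes: x right, y down, z forward; pixel columns grow to the right and rows downward; lengths in m; the calibration is good to about 2 mm. A picture is of the moment at which its call begins: read the wrist's pose just before it. camera_model takes no time and is no camera call.
- workorder.job_done(): hands the job in; it is judged then, once.
Trained networks look in the newest picture that a camera, given by its name, has taken for a name from the list of things; names that differ only in an ending like _2 or _b are one class to them, and where a whole thing is asked for, a point or a joint stands for the part that bears it (a point fixed in the world has none). Each returns a list of dicts, best first, with "conf" (0 to 1); they miss things now and then, are a little off and sometimes report something else, mostly with a low value. They report only what shows in the picture. A call takes as long as a camera call.
- boxes_of(camera, target): "rect" ([centre column, centre row, width, height] in pixels, round what is visible of it).
The state is a dict: "clock": time; "joint_pos": joint angles; "joint_vel": joint speeds; "tau": joint torques, N m; "eef_pos": TCP position; "tool_rot": TCP orientation; "ft_force": force on the tool from outside, world axes, zero at the start; "ft_torque": the same for the moment, N m; "grip_width": finger opening in m; "grasp_force": force on a finger pad.
Only numpy, scipy, OpenCV 4.12 (cv2) and the standard library are available. Lean on these libraries where they do the work, as an engineer would, in place of code of your own. Each camera call takes 0.05 s, during which the arm holds its last target. There are 200 camera calls.

## Working session

There is one attempt and no reset: what is moved stays moved. The work goes in short steps, Python scripts to look and compute and a tool call to move; the robot and the scene stay as the last step left them, time stands still between calls to the robot, and variables do not carry over. Pictures are saved under pics/ and viewed, at most 10 in all, crops included, and the job is handed in when it is done.

Besides the shell and the picture viewer there is one more tool, called after "Call:" as a command line: name --argument value ..., lists and objects as JSON in quotes. send_rows: Moves the arm, as the interface text tells. Its arguments: {"type":"object","properties":{"motion":{"type":"string"}},"required":["motion"]}

```bash
mkdir -p pics; cat > h.py <<'E'
import numpy as np, cv2
from workcell import bot, vision, workorder, boxes_of
from scipy.spatial.transform import Rotation as R
def model(n):
    m=vision.camera_model(n)
    f=210/np.tan(np.radians(m["fov_y"])/2)
    if "world_from_camera" in m: T=np.array(m["world_from_camera"])
    else:
        o=bot.get_obs(); W=np.eye(4); W[:3,:3]=R.from_quat(o["tool_rot"]).as_matrix(); W[:3,3]=o["eef_pos"]
        T=W@np.array(m["hand_eye"])
    return f,m["cx"],m["cy"],m["k1"],T
def at_z(M,u,v,z):
    f,cx,cy,k,T=M
    K=np.array([[f,0,cx],[0,f,cy],[0,0,1.]])
    d=np.array([(u-cx)/f,(v-cy)/f]); s=d.copy()
    for _ in range(20): s=d/(1+k*(s@s))
    r=T[:3,:3]@np.array([s[0],s[1],1]); return T[:3,3]+r*(z-T[2,3])/r[2]
def proj(M,p):
    f,cx,cy,k,T=M
    c=T[:3,:3].T@(np.array(p)-T[:3,3]); s=c[:2]/c[2]; s=s*(1+k*(s@s)); return s*f+[cx,cy]
E
python3 - <<'E'
from h import *
np.set_printoptions(precision=4,suppress=True)
o=bot.get_obs(); print(o["clock"],o["eef_pos"],R.from_quat(o["tool_rot"]).as_matrix(),o["grip_width"])
for n in ("top","side"):
    M=model(n); im=vision.camera(n); cv2.imwrite(f"pics/{n}0.png",im[:,:,::-1]); print(n,M[4][:3,3])
    for t,z in (("plunger_top",.106),("tab_top",.136),("module0_mid",.08),("module1_mid",.08),("module2_mid",.08),("turntable",.066),("meter",.03),("screw_jar",.06),("screwdriver",.02)):
        for b in boxes_of(n,t)[:3]:
            print(t,round(b["conf"],2),np.round(b["rect"]),at_z(M,*b["rect"][:2],z)[:2])
E
```

```text
0.0 [0.1906 0.4615 0.195 ] [[-0.9242  0.3818 -0.0008]
 [ 0.3818  0.9242 -0.0019]
 [ 0.     -0.002  -1.    ]] 0.08522519219549385
top [ 0.3583 -0.022   1.2788]
plunger_top 0.59 [344. 232.  13.  10.] [ 0.5033 -0.1883]
plunger_top 0.46 [300. 231. 101.  71.] [ 0.5072 -0.0791]
tab_top 0.97 [301. 229.  99.  71.] [ 0.5089 -0.0805]
module1_mid 0.59 [264. 226.  11.   9.] [0.5243 0.0109]
turntable 0.74 [300. 230.  99.  71.] [ 0.5141 -0.0819]
screw_jar 0.69 [411. 211.  24.  23.] [ 0.5612 -0.3764]
screwdriver 0.63 [449. 231.  24.  72.] [ 0.5092 -0.4889]
side [ 0.1412 -0.6589  0.8125]
plunger_top 0.65 [293. 266.  17.  12.] [ 0.4996 -0.1948]
tab_top 0.56 [266. 248.  85.  76.] [ 0.467  -0.1433]
tab_top 0.48 [297. 263.  16.  12.] [ 0.4942 -0.214 ]
module0_mid 0.69 [272. 212.  17.  14.] [ 0.5722 -0.0106]
module0_mid 0.36 [268. 249.  87.  85.] [ 0.4974 -0.1068]
module1_mid 0.61 [250. 218.  16.  18.] [0.518  0.0013]
module2_mid 0.58 [287. 220.  13.  17.] [ 0.5851 -0.0557]
turntable 0.82 [268. 248.  83.  86.] [ 0.5045 -0.0945]
meter 0.93 [184. 157.  52.  32.] [0.525  0.3875]
meter 0.34 [378. 334.  29.  39.] [ 0.5708 -0.3844]
screw_jar 0.75 [267. 248.  88.  78.] [ 0.5055 -0.0875]
screw_jar 0.66 [380. 337.  33.  38.] [ 0.5522 -0.4016]
screwdriver 0.96 [395. 390.  59.  61.] [ 0.5205 -0.48  ]
```

View pics/top0.png

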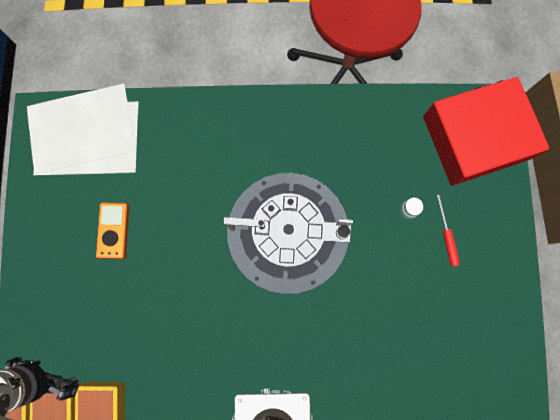

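View pics/side0.png

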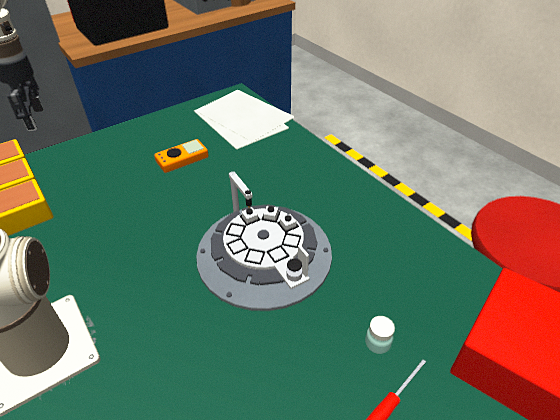

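The top picture shows the table hub at (289,229), the cap at (344,231) with the tab just above it (+x side), and the probe on the left. The side view agrees. All bystanders are well clear, so I'll move over, staying high, with the gripper shut.

Call:
send_rows --motion "1 -14 -12 -6 0; 1 -14 -12 -6 0; 1 -26 -22 -6 0; 1 -26 -22 -6 0; 1 -26 -22 -6 0"

```text
clock: 1.5
eef_pos: [0.3032, 0.2436, 0.245]
tool_rot: [0.194, 0.981, 0.0, 0.0]
ft_force: [1.3, 0.9, 0.0]
grip_width: 0.012
grasp_force: 0.0
```

```bash
python3 - <<'E'
from h import *
np.set_printoptions(precision=4,suppress=True)
o=bot.get_obs(); print(o["clock"],o["eef_pos"],o["joint_pos"])
M=model("top"); a=at_z(M,289,229,.07);p=at_z(M,344,232,.106);print(a,p,np.linalg.norm((p-a)[:2]))
m=R.from_quat(o["tool_rot"]).as_matrix()
print(m, 100*m.T@(np.array([.49,-.19,.25])-o["eef_pos"]))
E
```

```text
1.5 [0.3032 0.2436 0.245 ] [ 0.6769  0.     -0.1452  1.4245 -0.0002  1.0677]
[ 0.5177 -0.053   0.07  ] [ 0.5028 -0.1893  0.106 ] 0.13714127346610053
[[-0.9246  0.3809  0.001 ]
 [ 0.3809  0.9246  0.0005]
 [-0.0007  0.0008 -1.    ]] [-33.7862 -32.9712  -0.5047]
```

Call:
send_rows --motion "1 -34 -33 -0.5 0; 1 -34 -33 -0.5 0; 1 -34 -33 -0.5 0; 1 -34 -33 -0.5 0; 1 -34 -33 -0.5 0"

```text
clock: 2.0
eef_pos: [0.4025, 0.0137, 0.2475]
tool_rot: [0.195, 0.981, 0.0, 0.001]
ft_force: [0.5, 0.7, -0.4]
grip_width: -0.0
grasp_force: 0.0
```

```bash
python3 - <<'E'
from h import *
np.set_printoptions(precision=4,suppress=True)
o=bot.get_obs(); print(o["clock"],o["eef_pos"],o["joint_pos"])
m=R.from_quat(o["tool_rot"]).as_matrix()
print(100*m.T@(np.array([.49,-.19,.25])-o["eef_pos"]), np.array(vision.camera_model("wrist")["hand_eye"]))
E
```

```text
2.0 [0.4025 0.0137 0.2475] [ 0.0339  0.0271 -0.111   1.4313  0.0003  0.4258]
[-15.8674 -15.4883  -0.2402] [[-0.0008 -0.9484 -0.3171  0.082 ]
 [ 1.     -0.0008 -0.0001 -0.0002]
 [-0.0002 -0.3171  0.9484 -0.1777]
 [ 0.      0.      0.      1.    ]]
```

Call:
send_rows --motion "1 -15.9 -15.5 0 -0.28; 1 -15.9 -15.5 0 -0.28; 1 -15.9 -15.5 0 -0.28; 1 -15.9 -15.5 0 -0.28; 1 -15.9 -15.5 0 -0.28"

```text
clock: 2.5
eef_pos: [0.4905, -0.1912, 0.2469]
tool_rot: [0.057, 0.998, -0.0, 0.0]
ft_force: [-0.2, 0.2, 0.4]
grip_width: -0.0002
grasp_force: 0.0
```

```bash
python3 - <<'E'
from h import *
np.set_printoptions(precision=4,suppress=True)
M=model("wrist"); im=vision.camera("wrist"); cv2.imwrite("pics/w0.png",im[:,:,::-1])
o=bot.get_obs(); print(o["clock"],o["eef_pos"],o["joint_pos"])
for t,z in (("plunger_top",.106),("tab_top",.136),("turntable",.066)):
    for b in boxes_of("wrist",t)[:3]: print(t,round(b["conf"],2),np.round(b["rect"]),at_z(M,*b["rect"][:2],z))
print(proj(M,[.5028,-.1893,.106]),proj(M,[.5177,-.053,.066]),proj(M,o["eef_pos"]))
E
```

```text
2.55 [ 0.4922 -0.1954  0.246 ] [-0.3759  0.2835  0.1914  1.4763 -0.0032 -0.2588]
plunger_top 0.56 [282. 202.  35.  28.] [ 0.5041 -0.1878  0.106 ]
tab_top 0.98 [369. 185. 209. 153.] [ 0.4881 -0.1037  0.136 ]
turntable 0.59 [368. 184. 217. 156.] [ 0.5064 -0.0863  0.066 ]
[280.9652 200.6444] [395.3303 190.6533] [271.5078 248.7587]
```

View pics/w0.png

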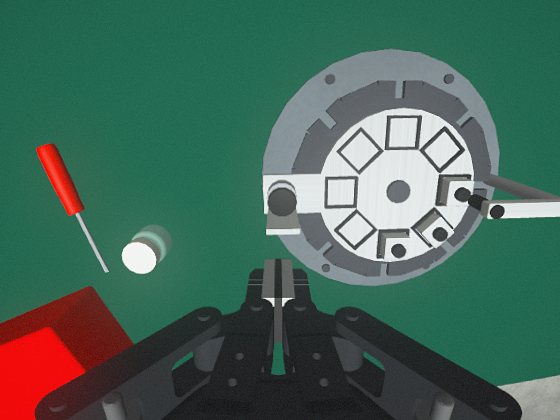

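The wrist view has the cap at (282,201), the tab just below it (+x) and the hub at (398,191). This matches the top estimate to about 2 mm. I'll measure once more now that the arm has settled.

```bash
python3 - <<'E'
from h import *
np.set_printoptions(precision=4,suppress=True)
vision.camera("wrist")
M=model("wrist"); im=vision.camera("wrist")
o=bot.get_obs(); print(o["clock"],o["eef_pos"])
for b in boxes_of("wrist","plunger_top")[:2]: print(round(b["conf"],2),np.round(b["rect"]),at_z(M,*b["rect"][:2],.106))
print(proj(M,[.5028,-.1893,.106]))
c=proj(M,[.5028,-.1893,.106]).astype(int); x0,y0=c[0]-60,c[1]-60
cv2.imwrite("pics/w1.png",cv2.resize(im[y0:y0+120,x0:x0+200,::-1],None,fx=4,fy=4)); print(x0,y0)
m=R.from_quat(o["tool_rot"]).as_matrix(); print(m)
E
```

```text
2.8 [ 0.4893 -0.1874  0.2471]
0.97 [278. 203.  30.  32.] [ 0.5038 -0.1895  0.106 ]
[277.8049 202.2777]
217 142
[[-0.9938  0.1109 -0.0005]
 [ 0.1109  0.9938  0.0005]
 [ 0.0006  0.0005 -1.    ]]
```

View pics/w1.png

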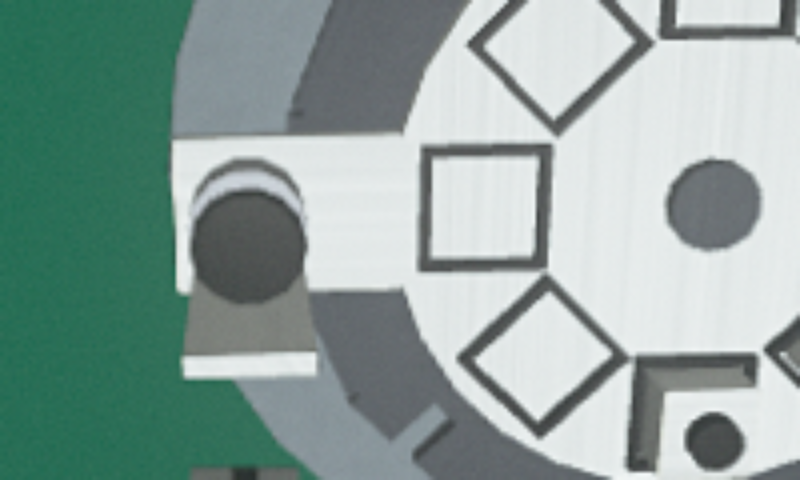

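The cap is confirmed at about (0.504, -0.189), with the tab face on its +x side. I'll descend over the cap.

Call:
send_rows --motion "1 -1.3 0 4 0; 1 -1.3 0 8 0; 1 -1.3 0 12 0; 1 -1.3 0 13 0; 1 -1.3 0 13 0"

```text
clock: 3.35
eef_pos: [0.5014, -0.1882, 0.1162]
tool_rot: [0.055, 0.998, 0.001, -0.002]
ft_force: [-0.0, -0.2, 0.8]
grip_width: 0.0001
grasp_force: 0.0
```

```bash
python3 - <<'E'
from h import *
np.set_printoptions(precision=4,suppress=True)
M=model("wrist"); im=vision.camera("wrist"); cv2.imwrite("pics/w2.png",im[:,:,::-1])
o=bot.get_obs(); print(o["clock"],o["eef_pos"],o["ft_force"])
a=at_z(model("top"),289,229,.07)
for b in boxes_of("wrist","plunger_top")[:2]: print(round(b["conf"],2),np.round(b["rect"]),at_z(M,*b["rect"][:2],.106))
E
```

```text
3.4 [ 0.503  -0.189   0.1182] [ 0.3772 -0.7994  0.2086]
0.58 [279. 241.  48.  38.] [ 0.5023 -0.1876  0.106 ]
```

View pics/w2.png

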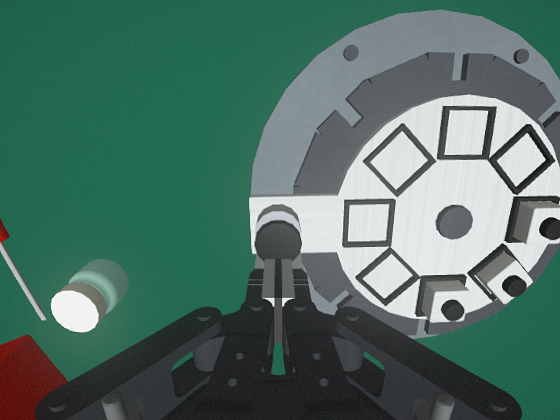

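The fingertip stands over the cap at (279,240), clear of the tab. I'll press now.

Call:
send_rows --motion "1 0 0 0.8 0; 1 0 0 1.4 0; 1 0 0 1.9 0; 1 0 0 2.2 0; 1 0 0 2.2 0"

```text
clock: 3.95
eef_pos: [0.5022, -0.1896, 0.0945]
tool_rot: [0.056, 0.998, 0.0, -0.001]
ft_force: [0.6, 0.5, -0.3]
grip_width: 0.0004
grasp_force: 0.0
```

Call:
send_rows --motion "1 0 0 0 0; 1 0 0 0 0"

```text
clock: 4.15
eef_pos: [0.5028, -0.1898, 0.0953]
tool_rot: [0.056, 0.998, -0.0, 0.0]
ft_force: [0.2, -0.1, 0.5]
grip_width: -0.0
grasp_force: 0.0
```

The force reads zero where I'd expect about 7 N, so I'll look.

```bash
python3 - <<'E'
from h import *
np.set_printoptions(precision=4,suppress=True)
im=vision.camera("wrist"); s=vision.camera("side"); M=model("side")
o=bot.get_obs(); print(o["clock"],o["eef_pos"],o["ft_force"],o["ft_torque"])
print(proj(M,o["eef_pos"]),proj(M,[.504,-.189,.106]))
a=cv2.resize(im[150:350,180:380],(600,600)); b=cv2.resize(s[215:305,255:285+60],(600,600))
cv2.imwrite("pics/p3.png",cv2.resize(np.hstack([a,b]),(800,400))[:,:,::-1])
E
```

```text
4.25 [ 0.5029 -0.1897  0.0953] [-0.4173 -0.006  -0.107 ] [-0.028   0.0365  0.0373]
[292.7656 266.8427] [293.0447 263.0938]
```

View pics/p3.png

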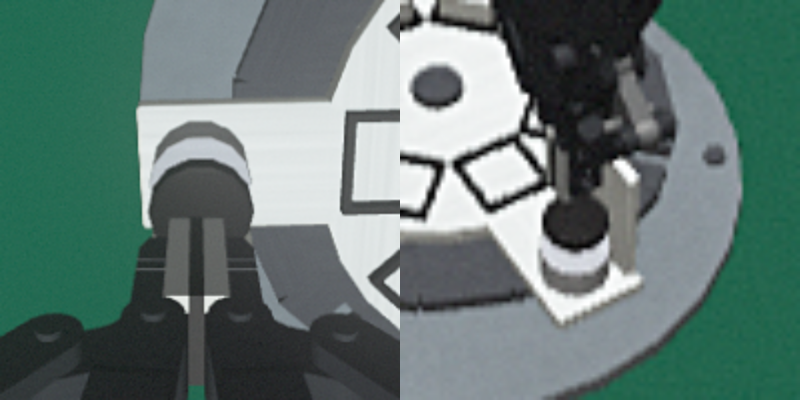

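The cap is still out (white band visible) and the fingertip shows just above it, so the real tip sits higher than the reported TCP. I'll press further down in guarded steps.

Call:
send_rows --motion "1 0 0 0.2 0; 1 0 0 0.4 0; 1 0 0 0.6 0; 1 0 0 0.6 0; 1 0 0 0.6 0"

```text
clock: 4.75
eef_pos: [0.5026, -0.1896, 0.089]
tool_rot: [0.056, 0.998, 0.0, -0.0]
ft_force: [0.3, -0.6, 0.0]
grip_width: -0.0002
grasp_force: 0.0
```

Call:
send_rows --motion "1 0 0 0.2 0; 1 0 0 0.4 0; 1 0 0 0.6 0; 1 0 0 0.6 0; 1 0 0 0.6 0"

```text
clock: 5.25
eef_pos: [0.5026, -0.1896, 0.083]
tool_rot: [0.056, 0.998, 0.0, -0.0]
ft_force: [0.4, -0.8, 0.3]
grip_width: 0.0002
grasp_force: 0.0
```

```bash
python3 - <<'E'
from h import *
np.set_printoptions(precision=4,suppress=True)
im=vision.camera("wrist"); s=vision.camera("side"); M=model("side")
o=bot.get_obs(); print(o["clock"],o["eef_pos"],o["ft_force"],o["tau"])
print(boxes_of("side","plunger_top")[:2],proj(model("wrist"),o["eef_pos"]))
a=cv2.resize(im[150:350,180:380],(600,600)); b=cv2.resize(s[215:305,255:285+60],(600,600))
cv2.imwrite("pics/p4.png",cv2.resize(np.hstack([a,b]),(800,400))[:,:,::-1])
E
```

```text
5.35 [ 0.5028 -0.1897  0.0831] [0.7321 0.2027 0.2608] [ -0.     -42.0729  23.1241   0.0042  -0.0002  -0.    ]
[{'rect': [295.1, 264.9, 20.0, 11.1], 'conf': 0.57}] [277.9419 246.1692]
```

View pics/p4.png

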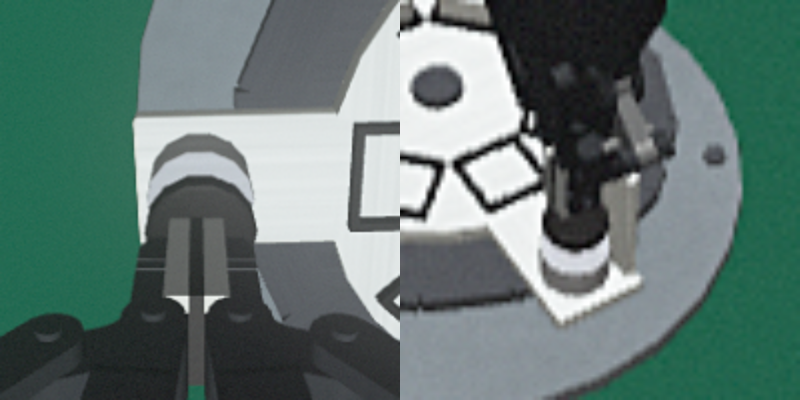

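```bash
python3 - <<'E'
from h import *
o=bot.get_obs();M=model("wrist");m=R.from_quat(o["tool_rot"]).as_matrix()
for x in(-.011,0,.011):
  print(x,[(d,proj(M,np.array(o["eef_pos"])+m@[x,0,-d/1000])[1].round(1)) for d in range(0,41,5)])
E
```

```text
-0.011 [(0, np.float64(262.1)), (5, np.float64(265.8)), (10, np.float64(269.8)), (15, np.float64(274.0)), (20, np.float64(278.3)), (25, np.float64(282.9)), (30, np.float64(287.8)), (35, np.float64(292.9)), (40, np.float64(298.4))]
0 [(0, np.float64(246.3)), (5, np.float64(249.7)), (10, np.float64(253.4)), (15, np.float64(257.2)), (20, np.float64(261.2)), (25, np.float64(265.5)), (30, np.float64(270.0)), (35, np.float64(274.7)), (40, np.float64(279.7))]
0.011 [(0, np.float64(229.9)), (5, np.float64(233.0)), (10, np.float64(236.2)), (15, np.float64(239.7)), (20, np.float64(243.3)), (25, np.float64(247.2)), (30, np.float64(251.2)), (35, np.float64(255.6)), (40, np.float64(260.1))]
```

Call:
send_rows --motion "1 0 0 0.2 0; 1 0 0 0.4 0; 1 0 0 0.5 0; 1 0 0 0.5 0; 1 0 0 0.5 0"

```text
clock: 5.9
eef_pos: [0.5027, -0.1897, 0.0781]
tool_rot: [0.056, 0.998, 0.0, -0.0]
ft_force: [-0.3, -0.3, -0.2]
grip_width: -0.0002
grasp_force: 0.0
```

Call:
send_rows --motion "1 0 0 0.2 0; 1 0 0 0.4 0; 1 0 0 0.5 0; 1 0 0 0.5 0; 1 0 0 0.5 0"

```text
clock: 6.4
eef_pos: [0.5027, -0.1897, 0.0731]
tool_rot: [0.056, 0.998, 0.0, -0.0]
ft_force: [0.1, -1.0, -0.5]
grip_width: -0.0
grasp_force: 0.0
```

```bash
python3 - <<'E'
from h import *
np.set_printoptions(precision=4,suppress=True)
im=vision.camera("wrist"); s=vision.camera("side"); M=model("side")
o=bot.get_obs(); print(o["clock"],o["eef_pos"],o["ft_force"],o["tau"])
a=cv2.resize(im[150:350,180:380],(600,600)); b=cv2.resize(s[215:305,255:285+60],(600,600))
cv2.imwrite("pics/p5.png",cv2.resize(np.hstack([a,b]),(800,400))[:,:,::-1])
E
```

```text
6.5 [ 0.5028 -0.1897  0.0732] [0.0679 0.7612 0.1851] [  0.0002 -42.2398  22.8609   0.003   -0.0003  -0.    ]
```

View pics/p5.png

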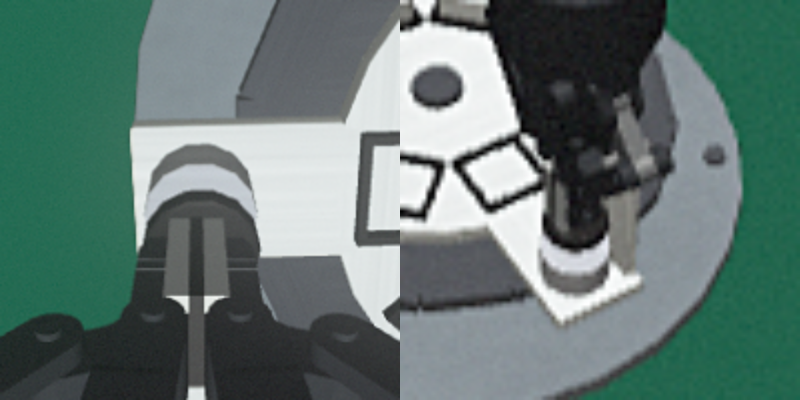

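```bash
python3 - <<'E'
from h import *
o=bot.get_obs();M=model("side");e=np.array(o["eef_pos"])
for d in (0,10,20,30,40,73,110):
  q=proj(M,e+[0,0,d/1000]); print(d,q.round(1),"crop",(400+(q[0]-255)/90*400).round(),((q[1]-215)/90*400).round())
for n,p in (("cap",[.5035,-.189,.106]),("capin",[.5035,-.189,.094]),("tab",[.5245,-.191,.136]),("tabbase",[.5245,-.191,.07])):
  q=proj(M,p); print(n,q.round(1),"crop",(400+(q[0]-255)/90*400).round(),((q[1]-215)/90*400).round())
E
```

```text
0 [292.6 273.5] crop 567.0 260.0
10 [292.6 270.5] crop 567.0 247.0
20 [292.7 267.5] crop 568.0 233.0
30 [292.8 264.4] crop 568.0 220.0
40 [292.8 261.3] crop 568.0 206.0
73 [293.  250.7] crop 569.0 159.0
110 [293.3 238.2] crop 570.0 103.0
cap [292.9 263.2] crop 568.0 214.0
capin [292.8 266.9] crop 568.0 231.0
tab [301.8 249.8] crop 608.0 155.0
tabbase [301.  270.2] crop 604.0 245.0
```

The side view puts the whole gripper about 35 mm farther back than the reported TCP, and the body's lower edge is offset by the same amount. The body will still clear the tab. I'll keep descending until contact.

Call:
send_rows --motion "1 0 0 0.1 0; 1 0 0 0.2 0; 1 0 0 0.3 0; 1 0 0 0.4 0; 1 0 0 0.4 0"

```text
clock: 7.0
eef_pos: [0.5028, -0.1897, 0.0693]
tool_rot: [0.056, 0.998, -0.0, 0.0]
ft_force: [-0.8, 0.1, 2.6]
grip_width: 0.0003
grasp_force: 1.4
```

Contact, about 3 N. Now press in by 11 mm.

Call:
send_rows --motion "1 0 0 0.4 0; 1 0 0 0.8 0; 1 0 0 1.05 0; 1 0 0 1.05 0; 1 0 0 1.05 0"

```text
clock: 7.5
eef_pos: [0.5032, -0.1898, 0.0591]
tool_rot: [0.056, 0.998, -0.0, 0.001]
ft_force: [-1.1, 0.3, 6.9]
grip_width: -0.0
grasp_force: 3.4
```

Call:
send_rows --motion "1 0 0 0.15 0; 1 0 0 0.15 0; 1 -0.4 0 0.15 -0.03; 1 -0.8 0.02 0.15 -0.06; 1 -1.1 0.04 0.15 -0.08"

```text
clock: 8.0
eef_pos: [0.5151, -0.1906, 0.0585]
tool_rot: [0.015, 1.0, -0.0, 0.002]
ft_force: [-0.8, 0.7, 9.8]
grip_width: -0.0002
grasp_force: 5.1
```

Call:
send_rows --motion "1 -0.55 0.01 0 -0.04; 1 -1.1 0.04 0 -0.08; 1 -1.65 0.1 0 -0.12; 1 -2.19 0.18 0 -0.16; 1 -2.73 0.27 0 -0.2"

```text
clock: 8.5
eef_pos: [0.5423, -0.1886, 0.0585]
tool_rot: [-0.085, 0.996, -0.0, 0.001]
ft_force: [-1.5, 1.5, 10.5]
grip_width: -0.0002
grasp_force: 5.0
```

```bash
python3 - <<'E'
from h import *
np.set_printoptions(precision=4,suppress=True)
M=model("wrist"); im=vision.camera("wrist"); cv2.imwrite("pics/w6.png",im[:,:,::-1])
o=bot.get_obs(); e=np.array(o["eef_pos"]); d=e[:2]-[.5177,-.053]
print(o["clock"],e,o["ft_force"],np.hypot(*d),np.arctan2(d[1],d[0])+1.678, R.from_quat(o["tool_rot"]).as_matrix()[:,0])
E
```

```text
8.55 [ 0.5435 -0.1883  0.0585] [0.5196 1.6227 7.9674] 0.1377505044025225 0.29535935822090265 [-0.9853 -0.1709 -0.0041]
```

View pics/w6.png

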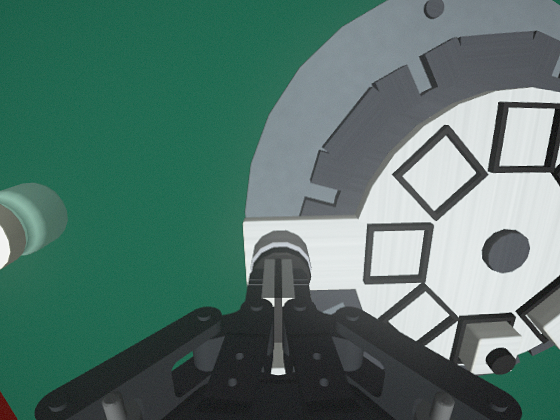

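The lug follows the finger and the first notch now shows behind it at (325,195). I'll continue round the arc.

Call:
send_rows --motion "1 -0.55 0.01 0 -0.04; 1 -1.1 0.04 0 -0.08; 1 -1.65 0.1 0 -0.12; 1 -2.19 0.18 0 -0.16; 1 -2.73 0.27 0 -0.2"

```text
clock: 9.05
eef_pos: [0.5686, -0.1812, 0.0585]
tool_rot: [-0.184, 0.983, -0.0, 0.001]
ft_force: [-2.1, 2.3, 9.6]
grip_width: 0.0002
grasp_force: 5.0
```

Call:
send_rows --motion "1 -0.55 0.01 0 -0.04; 1 -1.1 0.04 0 -0.08; 1 -1.65 0.1 0 -0.12; 1 -1.65 0.1 0 -0.12; 1 -1.65 0.1 0 -0.12"

```text
clock: 9.55
eef_pos: [0.5843, -0.1739, 0.0585]
tool_rot: [-0.242, 0.97, -0.0, 0.002]
ft_force: [0.5, 2.6, 8.9]
grip_width: 0.0001
grasp_force: 4.4
```

```bash
python3 - <<'E'
from h import *
np.set_printoptions(precision=4,suppress=True)
o=bot.get_obs(); e=np.array(o["eef_pos"]); d=e[:2]-[.5177,-.053]
print(o["clock"],e,o["ft_force"],np.hypot(*d),np.arctan2(d[1],d[0])+1.671, R.from_quat(o["tool_rot"]).as_matrix()[:,0])
M=model("side"); im=vision.camera("side"); cv2.imwrite("pics/s7.png",cv2.resize(im[190:320,185:345,::-1],None,fx=4,fy=4))
E
```

```text
9.55 [ 0.5843 -0.1739  0.0585] [0.4761 2.6187 8.8805] 0.1380240936913057 0.6037859923611768 [-0.8828 -0.4698 -0.0037]
```

View pics/s7.png

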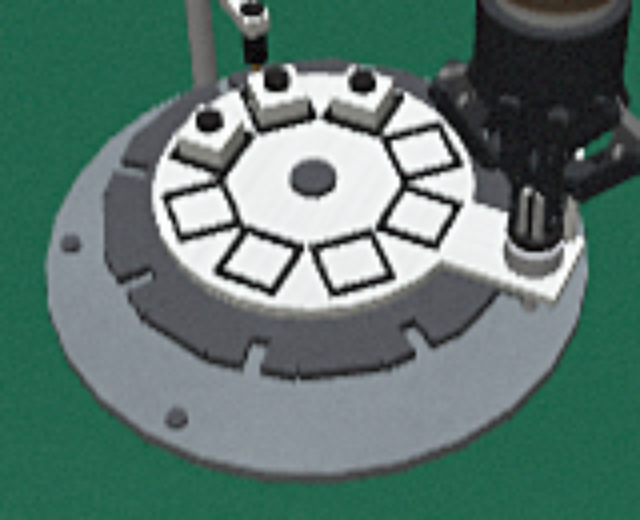

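The table is at roughly 0.55–0.6 rad and the modules are seated. I'll lift the fingertip just clear of the cap so the key rides under the ring, then push on the tab alone, slowly.

Call:
send_rows --motion "1 0 0 -0.7 0; 1 0 0 -1.4 0; 1 0 0 -1.4 0; 1 -0.55 0.01 -1.4 -0.04; 1 -0.82 0.02 -1.4 -0.06"

```text
clock: 10.1
eef_pos: [0.5894, -0.1704, 0.0703]
tool_rot: [-0.271, 0.963, 0.0, -0.0]
ft_force: [0.6, 0.3, -0.6]
grip_width: -0.0
grasp_force: 0.0
```

Call:
send_rows --motion "1 -0.2 0 0 -0.015; 1 -0.4 0 0 -0.03; 1 -0.6 0.01 0 -0.045; 1 -0.8 0.02 0 -0.06; 1 -0.8 0.02 0 -0.06"

```text
clock: 10.6
eef_pos: [0.596, -0.1661, 0.0706]
tool_rot: [-0.3, 0.954, 0.0, -0.001]
ft_force: [-1.0, -1.0, -1.7]
grip_width: -0.0002
grasp_force: 1.1
```

```bash
cat > st.py <<'E'
from h import *
np.set_printoptions(precision=4,suppress=True)
o=bot.get_obs(); e=np.array(o["eef_pos"]); d=e[:2]-[.5177,-.053]
m=R.from_quat(o["tool_rot"]).as_matrix()
print(o["clock"],e,"tool force",m.T@o["ft_force"],np.hypot(*d),np.arctan2(d[1],d[0])+1.671,"tau",o["tau"])
E
python3 st.py
```

```text
10.6 [ 0.596  -0.1661  0.0706] tool force [ 1.3676 -0.2065  1.7136] 0.13761157746128327 0.7057837507495112 tau [  1.1291 -51.2435  25.206   -0.499    0.5024  -0.0709]
```

Call:
send_rows --motion "1 -0.15 0 -0.3 -0.01; 1 -0.3 0 -0.3 -0.02; 1 -0.45 0.01 -0.3 -0.03; 1 -0.6 0.01 -0.3 -0.04; 1 -0.6 0.01 -0.3 -0.04"

```text
clock: 11.1
eef_pos: [0.6015, -0.1622, 0.0742]
tool_rot: [-0.319, 0.948, 0.0, 0.0]
ft_force: [-2.7, -0.4, -0.8]
grip_width: -0.0002
grasp_force: 1.0
```

```bash
python3 st.py
```

```text
11.1 [ 0.6015 -0.1622  0.0742] tool force [2.4218 1.3333 0.8452] 0.13766778195223234 0.754961006084588 tau [  0.3838 -51.0552  25.5636  -0.9314   0.1873  -0.0329]
```

Call:
send_rows --motion "1 -0.12 0 0 -0.01; 1 -0.24 0 0 -0.02; 1 -0.36 0 0 -0.025; 1 -0.48 0.01 0 -0.035; 1 -0.48 0.01 0 -0.035"

```text
clock: 11.6
eef_pos: [0.6054, -0.1596, 0.0742]
tool_rot: [-0.335, 0.942, -0.0, 0.0]
ft_force: [-3.1, 0.8, -1.5]
grip_width: -0.0002
grasp_force: 1.1
```

```bash
python3 st.py
```

```text
11.6 [ 0.6054 -0.1596  0.0742] tool force [1.917  2.5847 1.5442] 0.13800018800817868 0.7887464647872737 tau [  0.4511 -51.1317  25.5301  -0.9856   0.2035  -0.031 ]
```

Call:
send_rows --motion "1 -0.1 0 0 -0.007; 1 -0.2 0 0 -0.014; 1 -0.3 0 0 -0.02; 1 -0.3 0 0 -0.02"

```text
clock: 12.0
eef_pos: [0.6078, -0.1577, 0.0742]
tool_rot: [-0.345, 0.939, -0.0, 0.0]
ft_force: [-2.2, 0.9, 0.2]
grip_width: 0.0002
grasp_force: 0.9
```

```bash
python3 st.py
```

```text
12.0 [ 0.6078 -0.1577  0.0742] tool force [ 1.1272  2.0887 -0.2181] 0.13813253343529033 0.8110298699722948 tau [  0.3696 -51.2636  25.3491  -0.8579   0.1714  -0.0166]
```

Call:
send_rows --motion "1 -0.1 0 0 -0.007; 1 -0.2 0 0 -0.014; 1 -0.3 0 0 -0.02; 1 -0.3 0 0 -0.02"

```text
clock: 12.4
eef_pos: [0.6109, -0.1558, 0.0746]
tool_rot: [-0.354, 0.935, -0.0, 0.001]
ft_force: [1.1, 0.5, -0.7]
grip_width: 0.0001
grasp_force: 0.0
```

```bash
python3 st.py
```

```text
12.4 [ 0.6109 -0.1558  0.0746] tool force [-1.1152 -0.3726  0.6773] 0.1387549823629369 0.8370335764764628 tau [ -0.0065 -50.886   24.0303  -0.0017   0.0066  -0.0219]
```

The load vanished at finger angle 0.837, as expected for a snap-in. I'll test the lock with a small further nudge.

Call:
send_rows --motion "1 -0.1 0 0 -0.007; 1 -0.2 0 0 -0.014; 1 -0.2 0 0 -0.014"

```text
clock: 12.7
eef_pos: [0.6115, -0.1545, 0.0742]
tool_rot: [-0.36, 0.933, -0.0, 0.0]
ft_force: [-0.4, 0.4, 0.2]
grip_width: -0.0001
grasp_force: 0.0
```

```bash
python3 st.py
```

```text
12.7 [ 0.6115 -0.1545  0.0742] tool force [ 0.0054  0.5775 -0.2122] 0.13816622810110685 0.8463364995666611 tau [  0.0245 -51.1045  24.1506  -0.0119   0.0067  -0.0259]
```

Call:
send_rows --motion "1 -0.1 0 0 -0.007; 1 -0.2 0 0 -0.014; 1 -0.2 0 0 -0.014"

```text
clock: 13.0
eef_pos: [0.6126, -0.1533, 0.0741]
tool_rot: [-0.367, 0.93, -0.0, -0.0]
ft_force: [-0.8, -0.2, 0.7]
grip_width: -0.0001
grasp_force: 0.3
```

```bash
python3 st.py
```

```text
13.0 [ 0.6126 -0.1533  0.0741] tool force [ 0.7738  0.3896 -0.666 ] 0.13806904310276763 0.8581447716608815 tau [  0.3975 -50.9971  24.1576  -0.106    0.1563  -0.0304]
```

Call:
send_rows --motion "1 -0.1 0 0 0; 1 -0.1 0 0 0; 1 -0.2 0 0 0"

```text
clock: 13.3
eef_pos: [0.6134, -0.1525, 0.0741]
tool_rot: [-0.367, 0.93, -0.0, -0.001]
ft_force: [-4.1, -2.7, 1.8]
grip_width: -0.0004
grasp_force: 2.5
```

```bash
python3 st.py
```

```text
13.3 [ 0.6134 -0.1525  0.0741] tool force [ 4.8589  0.8498 -1.805 ] 0.13804719400858323 0.86608199252836 tau [  2.4193 -50.2419  24.8302  -1.1685   1.14    -0.0414]
```

The push now rises stiffly to 5 N, above table friction, so the table is locked. I'll back off and rise clear.

Call:
send_rows --motion "1 0.4 0 0 0; 1 0.6 0 -2 0; 1 0.6 0 -6 0; 1 0.6 0 -10 0; 1 0.6 0 -14 0"

```text
clock: 13.8
eef_pos: [0.6098, -0.1556, 0.2155]
tool_rot: [-0.367, 0.93, 0.0, 0.0]
ft_force: [1.0, 1.0, 0.3]
grip_width: -0.0002
grasp_force: 0.0
```

Call:
send_rows --motion "1 4 -4 -2 0; 1 8 -8 -2 0; 1 12 -10 -2 0; 1 14 -12 -2 0; 1 14 -12 -2 0"

```text
clock: 14.3
eef_pos: [0.5878, -0.3447, 0.233]
tool_rot: [-0.364, 0.932, -0.0, -0.0]
ft_force: [1.0, 0.5, 0.3]
grip_width: 0.0004
grasp_force: 0.0
```

```bash
cat > v.py <<'E'
from h import *
np.set_printoptions(precision=4,suppress=True)
o=bot.get_obs(); print(o["clock"],o["eef_pos"],o["ft_force"])
A=np.array([.5177,-.053])
for n in ("top","side"):
    M=model(n); vision.camera(n)
    for t,z in (("plunger_top",.106),("module0_mid",.08),("module1_mid",.08),("module2_mid",.08),("meter",.03),("screw_jar",.06),("screwdriver",.02)):
        for b in boxes_of(n,t)[:3]:
            p=at_z(M,*b["rect"][:2],z)[:2]; q=p-A
            print(n,t,round(b["conf"],2),np.round(b["rect"],1),p,"r",np.hypot(*q).round(3),"ang",(np.arctan2(q[1],q[0])+1.671).round(3))
M=model("side"); print("side cap out/in", proj(M,[A[0]+.138*np.cos(-.886),A[1]+.138*np.sin(-.886),.106]),proj(M,[A[0]+.138*np.cos(-.886),A[1]+.138*np.sin(-.886),.0975]))
E
python3 v.py
```

```text
14.3 [ 0.5878 -0.3447  0.233 ] [0.9783 0.4777 0.321 ]
top plunger_top 0.72 [294.1 223.1  84.9  83.9] [ 0.5276 -0.0652] r 0.016 ang 0.783
top module0_mid 0.48 [263.6 228.4   5.7   9.2] [0.5192 0.012 ] r 0.065 ang 3.219
top module1_mid 0.68 [271.  245.7  11.2  14.3] [ 0.4746 -0.0062] r 0.064 ang 3.986
top module2_mid 0.72 [269.4 208.9  19.1  16.2] [ 0.5693 -0.0036] r 0.071 ang 2.434
top meter 0.9 [113.2 231.6  30.9  53.6] [0.5242 0.4169] r 0.47 ang 3.228
top screw_jar 0.48 [408.6 210.6  18.3  15.6] [ 0.5616 -0.3694] r 0.319 ang 0.238
top screwdriver 0.47 [271.5 210.   15.3  15.4] [ 0.5768 -0.0083] r 0.074 ang 2.319
side plunger_top 0.73 [322.8 233.4  16.1   9.7] [ 0.6091 -0.1589] r 0.14 ang 0.812
side module0_mid 0.66 [250.6 214.2  17.1  15.7] [0.5258 0.0117] r 0.065 ang 3.117
side module1_mid 0.72 [276.6 237.9 109.6  58.4] [ 0.5316 -0.0898] r 0.039 ang 0.461
side module1_mid 0.58 [235.8 228.   16.   19. ] [ 0.4721 -0.0075] r 0.064 ang 4.029
side module2_mid 0.58 [271.6 212.4  15.2  17.1] [ 0.5708 -0.013 ] r 0.066 ang 2.316
side meter 0.58 [184.6 156.6  54.1  29.9] [0.5267 0.3882] r 0.441 ang 3.221
side screwdriver 0.58 [395.  387.1  61.7  57.1] [ 0.5236 -0.4766] r 0.424 ang 0.114
side cap out/in [321.6492 234.4474] [321.4292 237.0807]
```

```bash
python3 -c "
from h import *
print(workorder.job_done())"
```

```text
the job is handed in; nothing more can be done
None
```

The table was turned one hole anticlockwise and the job is handed in, with no verdict returned: the lock held a 5 N push, the cameras put the table near 0.785 rad with the cap fully out and the modules at their nest radius, and the arm is clear.

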